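# Make up the music tray and the dinosaur tray

## Robot

A 6-joint arm with a two-finger parallel gripper is mounted at the origin on the work surface. World frame = base frame: x ahead of the robot, y to its left, z up, the work surface at z = 0. Lengths are in m, angles in rad, forces in N, time in s.
With the tool pointing down it reaches from about 0.35 to 0.975 m from the base axis. Payload 4.9 kg.
Tool frame: the origin (TCP) lies midway between the tips of the shut fingers; the grasp point (between the pads) lies 19 mm behind it; z points along the fingers, y is the line along which they close (so a half turn about z gives the same grasp; the last joint's range is limited). The gripper opens to 85 mm and grips with 20 to 120 N. Pads are 22 mm wide; open, the fingers measure 114 mm over their backs; the gripper's body (76 mm by 85 mm) begins 54 mm behind the grasp point. The pads swing forward as they close: fully open they stand 13 mm farther back than shut.
Start: joints at [1.141, 0.053, 1.613, -0, 1.476, -0.119], TCP at [0.191, 0.595, 0.231] pointing down, gripper open.
Joint ranges: [-3.01, 3.01], [-1.01, 2.22], [0.06, 2.58], [-1.02, 4.17], [0.09, 2.62], [-3.14, 3.14]. Speed limits (rad/s): [2.57, 2.57, 3.14, 3.14, 3.14, 3.14].

## Interface

Orientations are given as a unit quaternion [w, x, y, z].
In Python, from plant import manip, eyes gives the robot as it stands (manip), with the cameras (eyes).
- The arm moves only by the shell command python3 shift.py 'ROWS'. ROWS is a JSON list of rows, 1 to 5 of them, each written [opening, [dx, dy, dz], [rx, ry, rz]]: the opening from 0.0 (shut) to 1.0 (fully open), then dx, dy, dz in m, then a rotation vector rx, ry, rz in rad; each row shifts and turns the commanded pose from where the row before left it, along the tool's axes as they then stand; what a row does not reach is not made up. A row lasts 1/8 s, in which the tool goes at most 0.0625 m and 0.188 rad, less where a joint would pass 70% of its speed; a pose out of reach is approached as far as the arm can. The fingers move at their own pace and stop on an object; the grip force is fixed at half the most. Time passes only in rows, so rows that do not move let the fingers close. It prints the time, the measured TCP pose, the force, the opening and the grip force at its end. Input that does not fit is refused with a message, and nothing moves.
- manip.state(): the state, without advancing time (a new reading comes with each control period).
- eyes.grab_frame(name): name is "scene" or "top" or "wrist"; returns the picture (420x560x3 uint8, red, green, blue); there is no depth.
- eyes.camera_params(name): a dict with "intrinsics" (3x3 intrinsics, pixels), "xyz" and "orientation" of the camera in the world. Camera axes: x right, y down, z forward; pixel columns grow to the right and rows downward; lengths in m; the calibration is good to about 2 mm. A picture is of the moment at which its call begins: read the wrist's pose just before it. camera_params takes no time and is no camera call; for the wrist camera it gives the pose at the moment of the call.
- manip.job_done(): hands the job in; it is judged then, once.
The state is a dict: "time": time; "joint_pos": joint angles; "joint_vel": joint speeds; "joint_efforts": joint torques, N m; "tool_pos": TCP position; "tool_rot": TCP orientation; "contact_force": force on the tool from outside, world axes, zero at the start; "ft_torque": the same for the moment, N m; "gripper_width": opening from 0.0 (shut) to 1.0 (fully open); "grasp_force": force on a finger pad.
Only numpy, scipy, OpenCV 4.12 (cv2) and the standard library are available. Lean on these libraries where they do the work, as an engineer would, in place of code of your own. Each camera call takes 0.05 s, during which the arm holds its last target. There are 200 camera calls.

## Task

Make up two play kits in the wooden trays: the bell, the mallet and the one filled shaker go in the long tray, and both dinosaurs go in the square tray. The three shakers look alike, so lift them to feel which is heavier, and leave each empty one standing where it was. Everything must rest flat on the tray floor, the mallet lying and the rest upright.

Things in the scene. Friction and masses are not known exactly. Their poses are not given: they have to be found in the camera images.
- long_tray: Longer of two plywood trays, fixed: 220 x 170 mm outside, 16 mm high over all, walls 5 mm, floor 5 mm thick. Origin: centre of its underside (the floor's upper face is 5 mm above it); x along the 220 mm side, z up.
- square_tray: Square plywood tray, fixed: 170 x 170 mm outside, 16 mm high over all, walls 5 mm, floor 5 mm thick. Origin: centre of its underside (the floor's upper face is 5 mm above it); x and y along its sides, z up.
- longneck: Teal plastic long-necked dinosaur standing on four feet: 119 mm long (from 60 mm behind to 60 mm ahead of the origin), 84 mm high at the head, torso 32 mm wide, flat-sided for gripping from 27 to 57 mm high and 24 mm either way along x. Origin: between the feet at their soles, below the torso's middle; x towards the head, z up. Mass about 70 g.
- plateback: Teal plastic plate-backed dinosaur standing on four feet, three upright plates along its spine: 100 mm long, 64 mm high at the plates, torso 32 mm wide, flat-sided for gripping from 19 to 47 mm high and 23 mm either way along x. Origin: between the feet at their soles, below the torso's middle; x towards the head, z up. Mass about 70 g.
- bell: Brass hand bell standing on its mouth: 56 mm diameter below, brass part 46 mm tall, then an upright flattened beech handle, 16 mm wide across y and 20 mm along x, from 46 to 88 mm, with a 21 mm ball knob on top ending at 105 mm. Origin: centre of its underside, z up. Mass about 140 g; hold the handle firmly, the bell can swing.
- mallet: Beech xylophone mallet lying level, 160 mm long: puck-shaped head (34 mm across, 24 mm thick) centred at x = 63 mm, 50 x 20 x 24 mm grip block centred at x = -55 mm, between them (x = -30 to 46 mm) a bare 11 mm round stick, its axis 12 mm above the underside. It balances near x = 0. Origin: on the underside level at mid-length, x along the stick to the head, z up. About 50 g.
- shaker_a: One of three look-alike closed shaker tins: bare aluminium cylinder with a black band near each end, 44 mm diameter, 70 mm tall, standing upright on the shelf. Two of the three are empty (about 50 g), one is filled (about 300 g); only the weight tells. Origin: centre of its underside, z up. A grip about 45 mm above the underside suits.
- shaker_b: One of three look-alike closed shaker tins: bare aluminium cylinder with a black band near each end, 44 mm diameter, 70 mm tall, standing upright on the shelf. Two of the three are empty (about 50 g), one is filled (about 300 g); only the weight tells. Origin: centre of its underside, z up. A grip about 45 mm above the underside suits.
- shaker_c: One of three look-alike closed shaker tins: bare aluminium cylinder with a black band near each end, 44 mm diameter, 70 mm tall, standing upright on the shelf. Two of the three are empty (about 50 g), one is filled (about 300 g); only the weight tells. Origin: centre of its underside, z up. A grip about 45 mm above the underside suits.

How it is judged:
At the end, for the whole second after the job is handed in: Bell and filled shaker upright, mallet level, on the long tray's floor; both dinosaurs upright on the square tray's floor (tilt under 0.1 rad, underside within 4 mm of the floor), at rest. Empty shakers upright on the shelf within 40 mm of their starts (x of bell in the frame of long_tray between -0.08 and 0.08 m and y of bell in the frame of long_tray between -0.055 and 0.055 m and z of bell in the frame of long_tray between 0.002 and 0.009 m and angle between each of bell, mallet, longneck, plateback's own z axis and vertical below 0.1 rad and linear speed of each of bell, mallet, longneck, plateback below 0.02 m/s and angular speed of each of bell, mallet, longneck, plateback below 0.2 rad/s and x of mallet in the frame of long_tray between -0.045 and 0.045 m and y of mallet in the frame of long_tray between -0.07 and 0.07 m and z of mallet in the frame of long_tray between 0.002 and 0.009 m and x of longneck in the frame of square_tray between -0.065 and 0.065 m and y of longneck in the frame of square_tray between -0.065 and 0.065 m and z of longneck in the frame of square_tray between 0.002 and 0.009 m and x of plateback in the frame of square_tray between -0.065 and 0.065 m and y of plateback in the frame of square_tray between -0.065 and 0.065 m and z of plateback in the frame of square_tray between 0.002 and 0.009 m and ((distance of shaker_a from where it was at the start of the episode below 0.04 m and angle between shaker_a's own z axis and vertical below 0.1 rad and height (world z) of shaker_a below 0.004 m and linear speed of shaker_a below 0.02 m/s) or ((x of shaker_a in the frame of long_tray between -0.085 and 0.085 m and y of shaker_a in the frame of long_tray between -0.06 and 0.06 m and z of shaker_a in the frame of long_tray between 0.002 and 0.009 m and angle between shaker_a's own z axis and vertical below 0.1 rad and linear speed of shaker_a below 0.02 m/s and angular speed of shaker_a below 0.2 rad/s) and contact force between shaker_a and long_tray above 1.5 N)) and ((distance of shaker_b from where it was at the start of the episode below 0.04 m and angle between shaker_b's own z axis and vertical below 0.1 rad and height (world z) of shaker_b below 0.004 m and linear speed of shaker_b below 0.02 m/s) or ((x of shaker_b in the frame of long_tray between -0.085 and 0.085 m and y of shaker_b in the frame of long_tray between -0.06 and 0.06 m and z of shaker_b in the frame of long_tray between 0.002 and 0.009 m and angle between shaker_b's own z axis and vertical below 0.1 rad and linear speed of shaker_b below 0.02 m/s and angular speed of shaker_b below 0.2 rad/s) and contact force between shaker_b and long_tray above 1.5 N)) and ((distance of shaker_c from where it was at the start of the episode below 0.04 m and angle between shaker_c's own z axis and vertical below 0.1 rad and height (world z) of shaker_c below 0.004 m and linear speed of shaker_c below 0.02 m/s) or ((x of shaker_c in the frame of long_tray between -0.085 and 0.085 m and y of shaker_c in the frame of long_tray between -0.06 and 0.06 m and z of shaker_c in the frame of long_tray between 0.002 and 0.009 m and angle between shaker_c's own z axis and vertical below 0.1 rad and linear speed of shaker_c below 0.02 m/s and angular speed of shaker_c below 0.2 rad/s) and contact force between shaker_c and long_tray above 1.5 N)) and contact force between any of shaker_a, shaker_b, shaker_c and long_tray above 1.5 N); the robot touches nothing.
It also fails if it takes over 131 s, if anything falls off the work surface, if the arm or the gripper's body presses on something with over 40 N, if the wrist force passes 120 N, or if a joint passes its speed limit or range.

## Working session

There is one attempt and no reset: what is moved stays moved. The work goes in short steps, Python scripts to look and compute and a shell command to move; the robot and the scene stay as the last step left them, time stands still between calls to the robot, and variables do not carry over. Pictures are saved under pics/ and viewed, at most 14 in all, crops included, and the job is handed in when it is done.

```bash
ls; mkdir -p pics; python3 - <<'E'
from plant import manip, eyes
import cv2
print(manip.state())
for n in("top","scene"):
    im=eyes.grab_frame(n); cv2.imwrite(f"pics/{n}0.png",im[:,:,::-1]); print(eyes.camera_params(n))
E
```

```text
pics
plant.py
shift.py
{'time': 0.0, 'joint_pos': array([ 1.14100532e+00,  5.33640586e-02,  1.61430422e+00, -4.31980681e-06,
        1.47598930e+00, -1.18995986e-01]), 'joint_vel': array([ 0.00053249,  0.00059182, -0.00198842,  0.00040563,  0.00055056,
       -0.00027881]), 'joint_efforts': array([-3.39211583e-04, -3.93675399e+01, -3.70174885e+01, -1.57031764e-04,
        7.07405998e-03,  8.71844719e-06]), 'tool_pos': array([0.19087101, 0.59448532, 0.23005245]), 'tool_rot': array([-2.77689354e-04,  1.54772545e-01,  9.87949591e-01, -9.94418928e-04]), 'contact_force': array([ 0.51165897,  0.21713728, -0.48523602]), 'ft_torque': array([ 0.03342382, -0.04950176,  0.00086648]), 'grasp_force': 0.0, 'gripper_width': 1.0004991722792322}
{'intrinsics': array([[500.3391841 ,   0.        , 287.24021612],
       [  0.        , 500.3391841 , 200.15289444],
       [  0.        ,   0.        ,   1.        ]]), 'xyz': array([ 0.40834671, -0.00598727,  1.06586461]), 'orientation': array([-0.06538654,  0.70638468, -0.70265797,  0.05492773])}
{'intrinsics': array([[394.8790664 ,   0.        , 280.54392865],
       [  0.        , 394.8790664 , 205.14076609],
       [  0.        ,   0.        ,   1.        ]]), 'xyz': array([0.94187601, 0.18770898, 0.78456882]), 'orientation': array([-0.14093418,  0.50015366,  0.82496775, -0.2222883 ])}
```

View pics/top0.png

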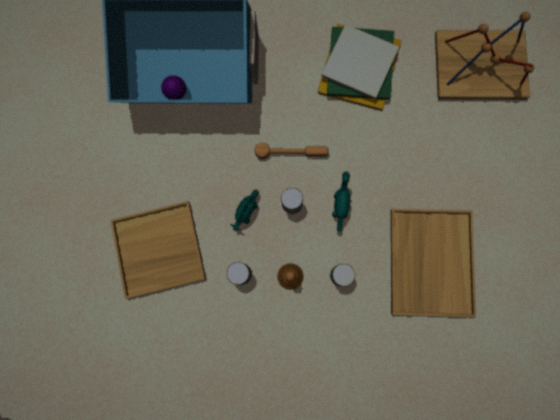

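View pics/scene0.png

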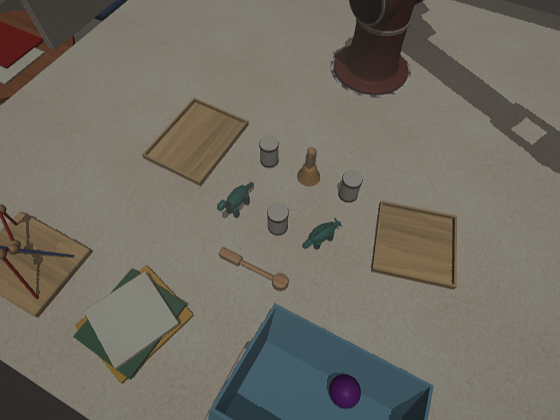

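The top view shows the square tray at (158,250), the long tray at (432,263), the plateback near (246,210) and the longneck near (342,202). The shakers are at (292,200), (238,273) and (343,275), the bell at (290,276) and the mallet at row 151. The scene view agrees. I'll zoom in to get the heads and the bell handle.

```bash
cat > h.py <<'E'
import numpy as np, cv2
from scipy.spatial.transform import Rotation as R
from plant import manip, eyes
def ray(cam,px):
    p=cam if isinstance(cam,dict) else eyes.camera_params(cam)
    q=np.array(p["orientation"]); M=R.from_quat(np.r_[q[1:],q[0]]).as_matrix()
    px=np.atleast_2d(np.float64(px))
    d=np.c_[px,np.ones(len(px))]@np.linalg.inv(p["intrinsics"]).T@M.T
    return np.array(p["xyz"]),d
def plane(cam,px,z):
    o,d=ray(cam,px); return o+d*((z-o[2])/d[:,2:])
def tri(c1,p1,c2,p2):
    o1,d1=ray(c1,p1);o2,d2=ray(c2,p2);d1,d2=d1[0],d2[0]
    s=np.linalg.lstsq(np.c_[d1,-d2],o2-o1,rcond=None)[0]
    a,b=o1+s[0]*d1,o2+s[1]*d2; return (a+b)/2,np.linalg.norm(a-b)
E
python3 - <<'E'
import cv2,numpy as np
t=cv2.imread('pics/top0.png');s=cv2.imread('pics/scene0.png')
a=cv2.resize(t[135:300,220:360],None,fx=3.6,fy=3.6,interpolation=cv2.INTER_CUBIC)
a=cv2.convertScaleAbs(a,alpha=1.6)
cv2.imwrite('pics/tc.png',a)
b=cv2.resize(s[130:295,210:370],None,fx=3.6,fy=3.6,interpolation=cv2.INTER_CUBIC)
cv2.imwrite('pics/sc.png',cv2.convertScaleAbs(b,alpha=1.6))
from h import *
# trays: wood mask
hsv=cv2.cvtColor(t,cv2.COLOR_BGR2HSV)
def cnt(m,amin=60):
    cs=cv2.findContours(m,cv2.RETR_EXTERNAL,cv2.CHAIN_APPROX_NONE)[0]
    return [c for c in cs if cv2.contourArea(c)>amin]
wood=cv2.inRange(hsv,(5,90,40),(30,255,255))
for c in cnt(wood): 
    r=cv2.minAreaRect(c); print('wood',np.round(r[0]),np.round(r[1]),r[2])
    if r[1][0]>60:
        P=plane("top",cv2.boxPoints(r),0.016)[:,:2]; print(' corners',P.round(4).tolist(),'c',P.mean(0).round(4),'sides',np.linalg.norm(P-np.roll(P,1,0),axis=1).round(3))
teal=cv2.inRange(hsv,(75,90,15),(98,255,200))
for c in cnt(teal): print('teal',cv2.boundingRect(c),np.round(cv2.minAreaRect(c),1) if 0 else cv2.minAreaRect(c))
print([hsv[200,292],hsv[205,245],hsv[200,342],hsv[276,285],hsv[151,262],hsv[151,285],hsv[100,280]])
E
```

```text
wood [290. 276.] [25. 24.] 90.0
wood [433. 262.] [108.  84.] 90.0
 corners [[0.573, -0.2096], [0.5737, -0.3865], [0.351, -0.3739], [0.3498, -0.2033]] c [ 0.4619 -0.2933] sides [0.223 0.177 0.223 0.171]
wood [157. 250.] [81. 84.] 76.4295654296875
 corners [[0.544, 0.3949], [0.5874, 0.2217], [0.4216, 0.1754], [0.38, 0.3441]] c [0.4832 0.284 ] sides [0.172 0.179 0.172 0.174]
wood [291. 150.] [15. 72.] 90.0
wood [351.  95.] [68. 17.] 18.43494987487793
 corners [[0.8314, -0.0524], [0.8687, -0.0643], [0.8183, -0.2065], [0.7817, -0.194]] c [ 0.825  -0.1293] sides [0.15  0.039 0.151 0.039]
wood [485.  61.] [75. 97.] 89.01223754882812
 corners [[0.9917, -0.3217], [0.9954, -0.5387], [0.8184, -0.528], [0.8144, -0.3168]] c [ 0.905  -0.4263] sides [0.177 0.217 0.177 0.211]
teal (233, 190, 25, 40) ((245.37693786621094, 209.7153778076172), (15.752409934997559, 44.77653503417969), 29.744882583618164)
teal (333, 172, 17, 59) ((341.4621276855469, 200.9552001953125), (15.031233787536621, 58.46402359008789), 4.763641834259033)
teal (108, 69, 20, 30) ((116.70001220703125, 84.10000610351562), (21.913463592529297, 23.702320098876953), 26.56505012512207)
teal (104, 15, 24, 62) ((116.20372009277344, 45.19275665283203), (61.85192108154297, 19.465625762939453), 83.51692199707031)
[array([108,  24, 136], dtype=uint8), array([ 89, 195,  38], dtype=uint8), array([ 86, 189,  66], dtype=uint8), array([ 14, 158,  84], dtype=uint8), array([ 16, 147, 120], dtype=uint8), array([ 15, 155,  97], dtype=uint8), array([ 25,  37, 123], dtype=uint8)]
```

View pics/tc.png

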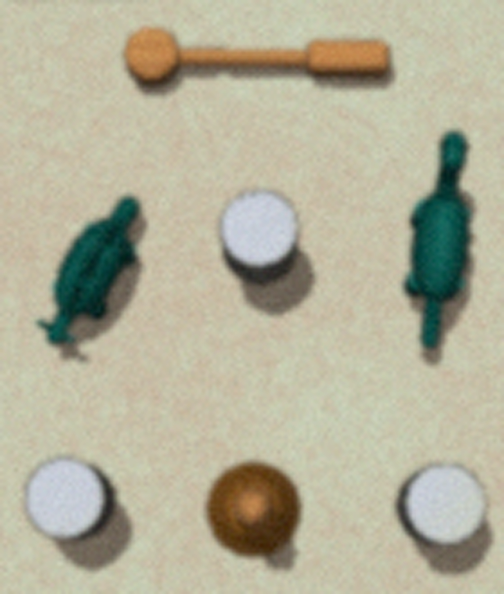

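View pics/sc.png

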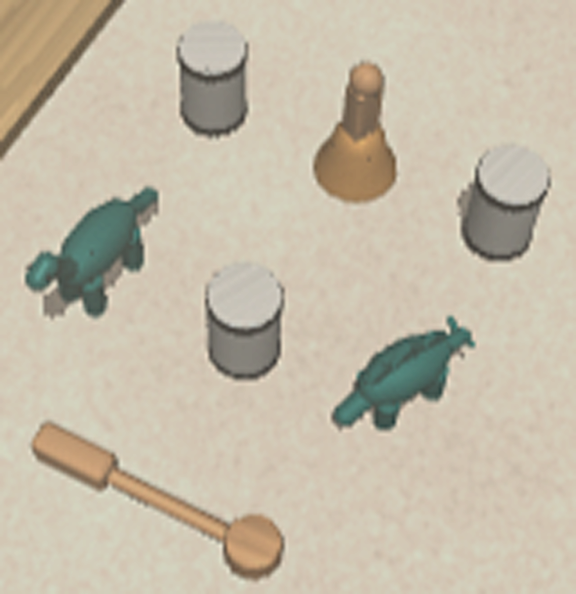

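The longneck's head points to +x, at top (346,177). The plateback's spiked tail is at its lower left, at about (236,228), so its head points up and to the right. The mallet lies along world y with its head at +y. Next I'll measure everything.

```bash
python3 - <<'E'
from h import *
t=cv2.imread('pics/top0.png');s=cv2.imread('pics/scene0.png')
H=cv2.cvtColor(t,cv2.COLOR_BGR2HSV);S=cv2.cvtColor(s,cv2.COLOR_BGR2HSV)
def cnts(m,roi,amin=40):
    x,y,w,h=roi; k=np.zeros_like(m);k[y:y+h,x:x+w]=m[y:y+h,x:x+w]
    return [c for c in cv2.findContours(k,cv2.RETR_EXTERNAL,cv2.CHAIN_APPROX_NONE)[0] if cv2.contourArea(c)>amin]
white=cv2.inRange(H,(95,8,95),(125,60,255))
for c in cnts(white,(215,180,150,120)):
    (u,v),r=cv2.minEnclosingCircle(c); m=cv2.moments(c);p=(m['m10']/m['m00'],m['m01']/m['m00'])
    P=plane("top",p,.07)[0]; print('shaker',np.round(p,1),'r',r,P.round(4),'diam',2*r*(1.066-.07)/500)
# torso: open mask
teal=cv2.inRange(H,(70,90,12),(100,255,200))
for nm,roi,z in(('plateback',(225,180,40,60),.04),('longneck',(325,165,35,75),.042)):
    k=np.zeros_like(teal);x,y,w,h=roi;k[y:y+h,x:x+w]=teal[y:y+h,x:x+w]
    full=np.argwhere(k)[:,::-1]
    o=cv2.morphologyEx(k,cv2.MORPH_OPEN,cv2.getStructuringElement(cv2.MORPH_ELLIPSE,(11,11)))
    for q in(k,o):
        c=max(cv2.findContours(q,cv2.RETR_EXTERNAL,cv2.CHAIN_APPROX_NONE)[0],key=cv2.contourArea)
        r=cv2.minAreaRect(c);P=plane("top",cv2.boxPoints(r),z)[:,:2]
        pts=plane("top",np.argwhere(q)[:,::-1],z)[:,:2];ev,V=np.linalg.eigh(np.cov(pts.T));a=V[:,1]*np.sign(V[0,1])
        print(nm,'rect c',P.mean(0).round(4),'sides',np.linalg.norm(P-np.roll(P,1,0),axis=1)[:2].round(3),'centroid',pts.mean(0).round(4),'yaw',np.degrees(np.arctan2(a[1],a[0])).round(1))
wood=cv2.inRange(H,(5,90,40),(30,255,255))
c=max(cnts(wood,(270,255,40,45)),key=cv2.contourArea);(u,v),r=cv2.minEnclosingCircle(c);print('bell rim',u,v,r,plane("top",(u,v),.0)[0].round(4),'diam',2*r*1.066/500)
ks=wood.copy();c=max(cnts(wood,(245,140,90,25)),key=cv2.contourArea)
P=plane("top",c[:,0],.018)[:,:2];print('mallet y',P[:,1].min(),P[:,1].max(),'len',np.ptp(P[:,1]))
for lo,hi in((-.06,-.03),(-.03,.01)):
    pass
y0,y1=P[:,1].min(),P[:,1].max()
hd=P[P[:,1]>y1-.034];gp=P[P[:,1]<y0+.05];st=P[(P[:,1]<y1-.04)&(P[:,1]>y0+.055)]
for n,q in(('head',hd),('grip',gp),('stick',st)): print(n,((q.max(0)+q.min(0))/2).round(4),np.ptp(q,axis=0).round(4))
# bell knob across two views (brightest part in top crop; top of the scene blob)
print('knob',tri("top",(220+253/3.6,135+508/3.6),"scene",(210+368/3.6,130+80/3.6)))
E
```

```text
shaker [339.1 272. ] r 8.746527671813965 [ 0.4366 -0.0937  0.07  ] diam 0.03484616624450683
shaker [237.4 272.6] r 10.404426574707031 [0.4342 0.1067 0.07  ] diam 0.041451235473632816
shaker [291.3 198. ] r 9.962529182434082 [0.5841 0.0012 0.07  ] diam 0.03969071626281738
plateback rect c [0.5646 0.0965] sides [0.033 0.093] centroid [0.565  0.0969] yaw -27.7
plateback rect c [0.5659 0.0975] sides [0.03  0.058] centroid [0.5659 0.0971] yaw -28.1
longneck rect c [ 0.5838 -0.1027] sides [0.031 0.123] centroid [ 0.5824 -0.1034] yaw -7.9
longneck rect c [ 0.578  -0.1026] sides [0.061 0.027] centroid [ 0.5785 -0.1026] yaw -3.7
bell rim 290.0 276.5 13.200478553771973 [0.4285 0.0036 0.    ] diam 0.056286840553283694
mallet y -0.07504748101608652 0.08082978930307606 len 0.1558772703191626
head [0.6974 0.0645] [0.0335 0.0327]
grip [ 0.6966 -0.0502] [0.0224 0.0497]
stick [0.6974 0.0103] [0.0112 0.0584]
knob (array([0.42663866, 0.00446674, 0.0959692 ]), np.float64(0.004862802664346788))
```

```bash
python3 shift.py '[[1,[0,0,0],[0,0,-0.156]],[1,[0,0,0],[0,0,-0.155]]]'; python3 shift.py '[[1,[-0.027,-0.054,0],[0,0,0]],[1,[-0.027,-0.054,0],[0,0,0]],[1,[-0.027,-0.054,0],[0,0,0]],[1,[-0.027,-0.054,0],[0,0,0]],[1,[-0.027,-0.054,0],[0,0,0]]]'; python3 shift.py '[[1,[-0.027,-0.054,0],[0,0,0]],[1,[-0.027,-0.054,0],[0,0,0]],[1,[-0.027,-0.054,0],[0,0,0]],[1,[-0.027,-0.054,0],[0,0,0]]]'
```

```text
time: 0.35
tool_pos: [0.191, 0.5947, 0.2305]
tool_rot: [-0.0, -0.003, 1.0, -0.001]
contact_force: [-0.4, -0.4, 0.8]
gripper_width: 1.0
grasp_force: 0.0
time: 0.98
tool_pos: [0.3264, 0.3232, 0.2309]
tool_rot: [0.0, -0.0, 1.0, -0.0]
contact_force: [0.6, 0.4, 0.8]
gripper_width: 1.0
grasp_force: 0.0
time: 1.48
tool_pos: [0.4345, 0.1072, 0.231]
tool_rot: [0.0, -0.0, 1.0, 0.0]
contact_force: [1.2, -0.7, 0.2]
gripper_width: 1.002
grasp_force: 0.0
```

```bash
python3 shift.py '[[1,[0,-0.002,0.051],[0,0,0]],[1,[0,0,0.051],[0,0,0]],[1,[0,0,0.051],[0,0,0]],[1,[0,0,0.05],[0,0,0]],[0,[0,0,0],[0,0,0]]]'; python3 shift.py '[[0,[0,0,0],[0,0,0]],[0,[0,0,0],[0,0,0]],[0,[0,0,0],[0,0,0]],[0,[0,0,0],[0,0,0]],[0,[0,0,0],[0,0,0]]]'; python3 shift.py '[[0,[0,0,-0.02],[0,0,0]],[0,[0,0,-0.03],[0,0,0]],[0,[0,0,-0.01],[0,0,0]],[0,[0,0,0],[0,0,0]],[0,[0,0,0],[0,0,0]]]';for i in 1 2 3 ; do python3 shift.py '[[0,[0,0,0],[0,0,0]]]' | grep -E 'contact|width'; done
```

```text
time: 2.1
tool_pos: [0.4296, 0.1067, 0.0239]
tool_rot: [-0.005, -0.0, 1.0, -0.0]
contact_force: [-0.7, 0.6, 0.0]
gripper_width: 0.818
grasp_force: 0.0
time: 2.72
tool_pos: [0.4365, 0.1073, 0.0311]
tool_rot: [0.002, -0.0, 1.0, 0.0]
contact_force: [0.4, 0.6, 7.3]
gripper_width: 0.501
grasp_force: 61.3
time: 3.35
tool_pos: [0.4332, 0.107, 0.087]
tool_rot: [-0.001, -0.0, 1.0, -0.0]
contact_force: [0.8, -0.0, -2.0]
gripper_width: 0.502
grasp_force: 61.4
contact_force: [0.2, -0.2, -2.0]
gripper_width: 0.502
contact_force: [0.3, 1.3, -2.9]
gripper_width: 0.502
contact_force: [0.0, 0.6, -2.2]
gripper_width: 0.503
```

```bash
python3 shift.py '[[0,[0,0,-0.03],[0,0,0]],[0,[0,0,-0.04],[0,0,0]],[0,[0,0,-0.02],[0,0,0]],[0,[0,-0.02,0],[0,0,0]],[0,[0.003,-0.04,0],[0,0,0]]]'; python3 shift.py '[[0,[0.003,-0.055,0],[0,0,0]],[0,[0.003,-0.055,0],[0,0,0]],[0,[0.003,-0.055,0],[0,0,0]],[0,[0.003,-0.055,0],[0,0,0]],[0,[0.003,-0.05,0],[0,0,0]]]';  python3 shift.py '[[0,[0.003,-0.03,0],[0,0,0]],[0,[0,-0.012,0],[0,0,0]],[0,[0,0,0],[0,0,0]],[0,[0,0,0],[0,0,0]]]'; for i in 1 2 3 4; do python3 shift.py '[[0,[0,0,0],[0,0,0]]]' | grep -E 'contact|pos'; done
```

```text
time: 4.35
tool_pos: [0.4315, 0.0471, 0.1788]
tool_rot: [0.001, -0.001, 1.0, 0.0]
contact_force: [-0.1, -0.3, -3.2]
gripper_width: 0.507
grasp_force: 61.8
time: 4.97
tool_pos: [0.4159, -0.2249, 0.1784]
tool_rot: [0.0, 0.0, 1.0, -0.0]
contact_force: [1.0, 0.2, -2.1]
gripper_width: 0.502
grasp_force: 61.8
time: 5.48
tool_pos: [0.4135, -0.2638, 0.1781]
tool_rot: [-0.0, -0.001, 1.0, 0.0]
contact_force: [-0.1, 0.0, -2.8]
gripper_width: 0.5
grasp_force: 62.0
tool_pos: [0.4135, -0.2639, 0.1783]
contact_force: [-0.6, -0.5, -2.3]
tool_pos: [0.4135, -0.2642, 0.1784]
contact_force: [0.3, -0.7, -2.6]
tool_pos: [0.4134, -0.2646, 0.1784]
contact_force: [-0.7, -0.1, -2.2]
tool_pos: [0.4133, -0.2648, 0.1784]
contact_force: [0.4, -0.5, -2.0]
```

The force averages about −2.4 N, so this is the filled shaker (an empty one would read about −0.5). I'll place it.

```bash
python3 shift.py '[[0,[0,0,0.04],[0,0,0]],[0,[0,0,0.05],[0,0,0]],[0,[0,0,0.03],[0,0,0]],[0,[0,0,0.015],[0,0,0]],[0,[0,0,0.0085],[0,0,0]]]'; python3 shift.py '[[0,[0,0,0],[0,0,0]],[0,[0,0,0],[0,0,0]]]'; python3 shift.py '[[0.8,[0,0,0],[0,0,0]],[0.8,[0,0,0],[0,0,0]],[0.8,[0,0,0],[0,0,0]]]';python3 shift.py '[[0.8,[0,0,-0.03],[0,0,0]],[0.8,[0,0,-0.06],[0,0,0]],[0.8,[0,0,-0.06],[0,0,0]],[0.8,[0,0,0],[0,0,0]],[0.8,[0,0,0],[0,0,0]]]'; for i in 1 2 3 4; do python3 shift.py '[[0.8,[0,0,0],[0,0,0]]]' | grep -E 'contact'; done
```

```text
time: 6.6
tool_pos: [0.4134, -0.265, 0.036]
tool_rot: [-0.001, -0.0, 1.0, 0.001]
contact_force: [-12.6, 11.6, 41.4]
gripper_width: 0.502
grasp_force: 66.1
time: 6.85
tool_pos: [0.4142, -0.2658, 0.0361]
tool_rot: [0.001, -0.0, 1.0, -0.001]
contact_force: [-0.3, 0.3, 0.9]
gripper_width: 0.5
grasp_force: 62.2
time: 7.22
tool_pos: [0.4135, -0.2651, 0.0351]
tool_rot: [0.0, -0.0, 1.0, -0.0]
contact_force: [-0.1, -0.8, -0.6]
gripper_width: 0.797
grasp_force: 0.0
time: 7.85
tool_pos: [0.4132, -0.2648, 0.1846]
tool_rot: [0.0, -0.0, 1.0, -0.0]
contact_force: [0.1, 0.0, -1.3]
gripper_width: 0.801
grasp_force: 0.0
contact_force: [-0.4, 0.8, -0.4]
contact_force: [0.1, 0.0, -0.1]
contact_force: [0.2, 0.3, 0.4]
contact_force: [-0.7, -0.7, 1.0]
```

```bash
python3 shift.py '[[0.5,[0,0,0],[0,0,0.1745]],[0.5,[0,0,0],[0,0,0.1745]],[0.5,[0,0,0],[0,0,0.1745]],[0.5,[0,0,0],[0,0,0.1745]],[0.5,[0,0,0],[0,0,0.1745]]]' >/dev/null; python3 shift.py '[[0.5,[0,0,0],[0,0,0.1745]],[0.5,[0,0,0],[0,0,0.1745]],[0.5,[0,0,0],[0,0,0.1745]],[0.5,[0,0,0],[0,0,0.1745]]]';  python3 shift.py '[[0.5,[0.0381,0.0406,0],[0,0,0]],[0.5,[0.0381,0.0406,0],[0,0,0]],[0.5,[0.0381,0.0406,0],[0,0,0]],[0.5,[0.0381,0.0406,0],[0,0,0]],[0.5,[0.0381,0.0406,0],[0,0,0]]]' >/dev/null; python3 shift.py '[[0.5,[0.0381,0.0406,0],[0,0,0]],[0.5,[0.0381,0.0406,0],[0,0,0]],[0.5,[0,0,0.05],[0,0,0]],[0.5,[0,0,0.02],[0,0,0]],[0.5,[0,0,0],[0,0,0]]]'
python3 - <<'E'
from h import *
print(manip.state()["tool_pos"],manip.state()["tool_rot"],manip.state()["joint_pos"])
cp=eyes.camera_params("wrist");im=eyes.grab_frame("wrist");cv2.imwrite("pics/w1.png",im[:,:,::-1]);print(cp)
E
```

```text
time: 9.48
tool_pos: [0.4133, -0.2649, 0.1848]
tool_rot: [-0.0, 0.709, 0.705, -0.0]
contact_force: [0.0, 0.5, 0.7]
gripper_width: 0.505
grasp_force: 0.0
time: 10.72
tool_pos: [0.6954, 0.0017, 0.1119]
tool_rot: [-0.002, 0.707, 0.707, -0.002]
contact_force: [-0.1, 0.1, -0.2]
gripper_width: 0.5
grasp_force: 0.0
[0.69535394 0.00168432 0.11190155] [-0.00212092  0.70713598  0.7070722  -0.00176479] [-1.04460194e-01  3.09069229e-01  1.52797104e+00 -7.43593363e-05
  1.31007018e+00 -1.04350633e-01]
{'intrinsics': array([[365.143961  ,   0.        , 276.39133155],
       [  0.        , 365.143961  , 208.44127911],
       [  0.        ,   0.        ,   1.        ]]), 'xyz': array([0.69618199, 0.06717654, 0.25496413]), 'orientation': array([ 1.31848756e-01,  9.91267177e-01,  2.88684981e-05, -2.29947037e-03])}
```

View pics/w1.png

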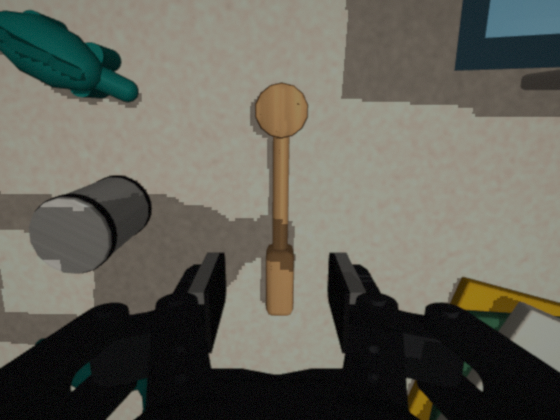

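The mallet lies between the fingers: head at (282,110), grip block at (280,282), jaws centred near column 277. I'll check the ray positions, then grip it.

```bash
python3 - <<'E'
from h import *
print(plane("wrist",[(282,110),(279,282),(281,245)],.022).round(4))
E
python3 shift.py '[[0.5,[0,0,0.05],[0,0,0]],[0.5,[0,0,0.04],[0,0,0]],[0.5,[0,0,0.012],[0,0,0]],[0.5,[0,0,0.005],[0,0,0]],[0.5,[0,0,0],[0,0,0]]]'; python3 shift.py '[[0,[0,0,0],[0,0,0]],[0,[0,0,0],[0,0,0]],[0,[0,0,0],[0,0,0]],[0,[0,0,0],[0,0,0]],[0,[0,0,0],[0,0,0]]]'; python3 shift.py '[[0,[0,0,-0.02],[0,0,0]],[0,[0,0,-0.05],[0,0,0]],[0,[0,0,-0.05],[0,0,0]],[0,[0,0,-0.04],[0,0,0]],[0,[0,0,0],[0,0,0]]]'
```

```text
[[ 0.7004  0.0666  0.022 ]
 [ 0.6986 -0.0508  0.022 ]
 [ 0.7    -0.0229  0.022 ]]
time: 11.4
tool_pos: [0.699, 0.0016, 0.0102]
tool_rot: [0.001, 0.707, 0.707, 0.001]
contact_force: [0.2, -0.8, 0.5]
gripper_width: 0.499
grasp_force: 0.0
time: 12.02
tool_pos: [0.6985, 0.0018, 0.0096]
tool_rot: [0.001, 0.707, 0.707, 0.001]
contact_force: [-1.2, 0.4, 6.0]
gripper_width: 0.093
grasp_force: 59.0
time: 12.65
tool_pos: [0.7002, 0.0017, 0.1745]
tool_rot: [0.004, 0.707, 0.707, 0.003]
contact_force: [0.4, 0.4, -0.8]
gripper_width: 0.096
grasp_force: 58.7
```

```bash
python3 shift.py '[[0,[-0.02,-0.0147,0],[0,0,0]],[0,[-0.0425,-0.0297,0],[0,0,0]],[0,[-0.0425,-0.0297,0],[0,0,0]],[0,[-0.0425,-0.0297,0],[0,0,0]],[0,[-0.0425,-0.0297,0],[0,0,0]]]' >/dev/null; python3 shift.py '[[0,[-0.0425,-0.0297,0],[0,0,0]],[0,[-0.0425,-0.0297,0],[0,0,0]],[0,[-0.0425,-0.0297,0],[0,0,0]],[0,[-0.0222,-0.0154,0],[0,0,0]]]' ; python3 shift.py '[[0,[0,0,0],[0,0,-0.1]],[0,[0,0,0],[0,0,-0.17]],[0,[0,0,0],[0,0,-0.17]],[0,[0,0,0],[0,0,-0.17]],[0,[0,0,0],[0,0,-0.17]]]' >/dev/null;python3 shift.py '[[0,[0,0,0],[0,0,-0.17]],[0,[0,0,0],[0,0,-0.17]],[0,[0,0,0],[0,0,-0.17]],[0,[0,0,0],[0,0,-0.17]],[0,[0,0,0],[0,0,-0.111]]]' >/dev/null;python3 shift.py '[[0,[0,0,0],[0,0,0]],[0,[0,0,0],[0,0,0]]]';python3 - <<'E'
from h import *
print(manip.state()["tool_pos"],manip.state()["tool_rot"],manip.state()["joint_pos"])
cp=eyes.camera_params("wrist");im=eyes.grab_frame("wrist");cv2.imwrite("pics/w2.png",im[:,:,::-1]);print(cp)
E
```

```text
time: 13.78
tool_pos: [0.4573, -0.339, 0.1664]
tool_rot: [-0.001, 0.708, 0.707, -0.0]
contact_force: [-0.6, -0.7, -1.3]
gripper_width: 0.096
grasp_force: 58.8
time: 15.28
tool_pos: [0.4592, -0.3375, 0.167]
tool_rot: [-0.0, 0.0, 1.0, 0.0]
contact_force: [-0.2, 0.4, -1.5]
gripper_width: 0.091
grasp_force: 58.6
[ 0.4591776  -0.33752357  0.16704895] [-4.81468782e-04  4.20370657e-04  9.99999691e-01  4.56763979e-04] [-7.64441131e-01 -2.88792321e-02  1.80436699e+00 -6.70537118e-06
  1.36743220e+00 -2.33439536e+00]
{'intrinsics': array([[365.143961  ,   0.        , 276.39133155],
       [  0.        , 365.143961  , 208.44127911],
       [  0.        ,   0.        ,   1.        ]]), 'xyz': array([ 0.39323112, -0.33815829,  0.31014392]), 'orientation': array([0.09313781, 0.70141172, 0.70043516, 0.09347476])}
```

View pics/w2.png

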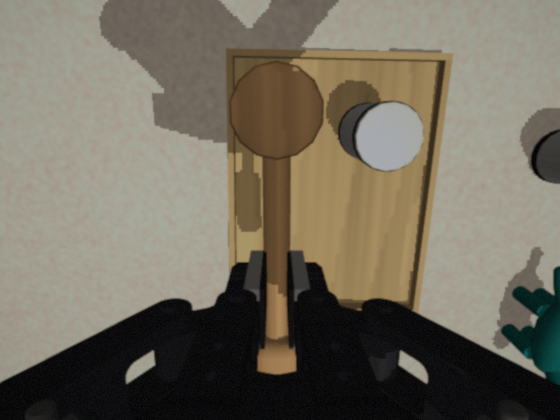

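The mallet is held straight, the shaker stands upright in the tray, and the tray's near corners are at (228,50) and (450,56). I'll check the margins.

```bash
python3 - <<'E'
from h import *
cp=eyes.camera_params("wrist")
print(plane(cp,[(228,50),(450,56),(416,306)],.016).round(4), plane(cp,[(389,135)],.075).round(4))
E
```

```text
[[ 0.3504 -0.3742  0.016 ]
 [ 0.3548 -0.2078  0.016 ]
 [ 0.5643 -0.2126  0.016 ]] [[ 0.409  -0.2668  0.075 ]]
```

```bash
python3 shift.py '[[0,[0,0.002,0.04],[0,0,0]],[0,[0,0,0.05],[0,0,0]],[0,[0,0,0.04],[0,0,0]],[0,[0,0,0.014],[0,0,0]],[0,[0,0,0.006],[0,0,0]]]' >/dev/null; python3 shift.py '[[0,[0,0,0.003],[0,0,0]],[0,[0,0,0],[0,0,0]],[0,[0,0,0],[0,0,0]]]'; python3 shift.py '[[0.25,[0,0,0],[0,0,0]],[0.25,[0,0,0],[0,0,0]],[0.25,[0,0,0],[0,0,0]]]';python3 shift.py '[[0.25,[0,0,-0.02],[0,0,0]],[0.25,[0,0,-0.06],[0,0,0]],[0.25,[0,0,-0.06],[0,0,0]],[0.8,[0,0,-0.02],[0,0,0]],[0.8,[0,0,0],[0,0,0]]]'
```

```text
time: 16.32
tool_pos: [0.4602, -0.3365, 0.0161]
tool_rot: [0.001, -0.0, 1.0, -0.001]
contact_force: [-0.4, 0.6, -0.5]
gripper_width: 0.096
grasp_force: 58.7
time: 16.7
tool_pos: [0.4596, -0.3359, 0.0149]
tool_rot: [0.0, -0.0, 1.0, -0.0]
contact_force: [-0.6, -1.5, 0.8]
gripper_width: 0.249
grasp_force: 0.0
time: 17.32
tool_pos: [0.4605, -0.3368, 0.1778]
tool_rot: [0.002, -0.0, 1.0, -0.002]
contact_force: [0.1, -0.8, -1.1]
gripper_width: 0.668
grasp_force: 0.0
```

```bash
python3 shift.py '[[0.6,[0.005,0.0567,0],[0,0,0]],[0.6,[0.005,0.0567,0],[0,0,0]],[0.6,[0.005,0.0567,0],[0,0,0]],[0.6,[0.005,0.0567,0],[0,0,0]],[0.6,[0.006,0.0567,0],[0,0,0]]]' >/dev/null;  python3 shift.py '[[0.6,[0.006,0.0567,0],[0,0,0]],[0.6,[0,0,0],[0,0,0]],[0.6,[0,0,0],[0,0,0]],[0.6,[0,0,0],[0,0,0]]]';python3 - <<'E'
from h import *
print(manip.state()["tool_pos"],manip.state()["joint_pos"])
im=eyes.grab_frame("wrist");cv2.imwrite("pics/w3.png",im[:,:,::-1]);print(eyes.camera_params("wrist"))
E
```

```text
time: 18.45
tool_pos: [0.4271, 0.0031, 0.174]
tool_rot: [-0.001, 0.001, 1.0, -0.0]
contact_force: [-0.2, -0.2, 0.1]
gripper_width: 0.601
grasp_force: 0.0
[0.42706914 0.00314434 0.17397027] [-1.67056372e-01 -4.12493156e-01  2.11533132e+00 -3.11033239e-04
  1.44036044e+00 -1.73642090e+00]
{'intrinsics': array([[365.143961  ,   0.        , 276.39133155],
       [  0.        , 365.143961  , 208.44127911],
       [  0.        ,   0.        ,   1.        ]]), 'xyz': array([0.36130835, 0.00263463, 0.31734735]), 'orientation': array([0.09341483, 0.7016762 , 0.70019347, 0.09302306])}
```

View pics/w3.png

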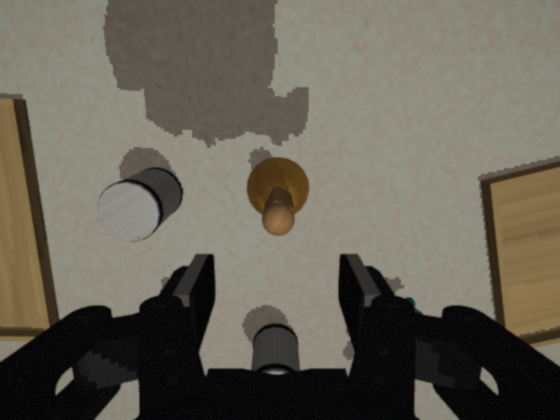

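```bash
python3 - <<'E'
from h import *
im=cv2.imread("pics/w3.png")[150:245,235:325]
cv2.imwrite("pics/w3c.png",cv2.convertScaleAbs(cv2.resize(im,None,fx=6,fy=6,interpolation=cv2.INTER_CUBIC),alpha=1.8))
cp=eyes.camera_params("wrist")
print(plane(cp,[(279,219)],.095).round(4),plane(cp,[(278,187)],.0).round(4))
E
```

```text
[[0.4285 0.0041 0.095 ]] [[0.4276 0.0038 0.    ]]
```

View pics/w3c.png

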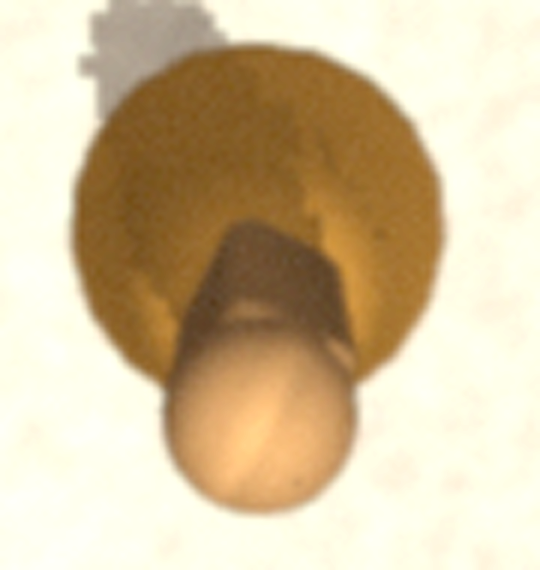

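The handle's two near base edges start at crop corner (240,220). They put the bell's yaw at about −28°, so I turn the gripper to match.

```bash
python3 shift.py '[[0.6,[-0.001,0.001,0],[0,0,0.16]],[0.6,[0,0,0],[0,0,0.16]],[0.6,[0,0,0],[0,0,0.16]],[0.6,[0,0,0.03],[0,0,0]],[0.6,[0,0,0.05],[0,0,0]]]' >/dev/null; python3 shift.py '[[0.6,[0,0,0.03],[0,0,0]],[0.6,[0,0,0.01],[0,0,0]],[0.6,[0,0,0.003],[0,0,0]],[0.6,[0,0,0],[0,0,0]]]';python3 shift.py '[[0,[0,0,0],[0,0,0]],[0,[0,0,0],[0,0,0]],[0,[0,0,0],[0,0,0]],[0,[0,0,0],[0,0,0]],[0,[0,0,0],[0,0,0]]]';python3 shift.py '[[0,[0,0,-0.02],[0,0,0]],[0,[0,0,-0.04],[0,0,0]],[0,[0,0,-0.04],[0,0,0]],[0,[0,0,-0.02],[0,0,0]],[0,[0,0,0],[0,0,0]]]'; python3 shift.py '[[0,[0,0,0],[0,0,-0.16]],[0,[0,0,0],[0,0,-0.16]],[0,[0,0,0],[0,0,-0.16]],[0,[0,0,0],[0,0,0]]]'
```

```text
time: 19.62
tool_pos: [0.4294, 0.0049, 0.0531]
tool_rot: [0.001, 0.238, 0.971, 0.0]
contact_force: [-0.5, -0.3, -0.4]
gripper_width: 0.601
grasp_force: 0.0
time: 20.25
tool_pos: [0.4289, 0.0052, 0.0525]
tool_rot: [0.001, 0.237, 0.971, -0.0]
contact_force: [-0.3, -0.4, 5.3]
gripper_width: 0.184
grasp_force: 57.9
time: 20.88
tool_pos: [0.429, 0.0053, 0.1728]
tool_rot: [0.001, 0.237, 0.971, 0.0]
contact_force: [-0.1, 0.3, -2.3]
gripper_width: 0.186
grasp_force: 57.8
time: 21.38
tool_pos: [0.4271, 0.0055, 0.1695]
tool_rot: [-0.002, 0.001, 1.0, 0.0]
contact_force: [-0.2, -0.2, -1.5]
gripper_width: 0.183
grasp_force: 57.7
```

```bash
python3 shift.py '[[0,[-0.006,-0.019,0],[0,0,0]],[0,[-0.012,-0.038,0],[0,0,0]],[0,[-0.012,-0.038,0],[0,0,0]],[0,[-0.012,-0.038,0],[0,0,0]],[0,[-0.012,-0.038,0],[0,0,0]]]' >/dev/null; python3 shift.py '[[0,[-0.012,-0.038,0],[0,0,0]],[0,[-0.012,-0.038,0],[0,0,0]],[0,[-0.006,-0.02,0],[0,0,0]],[0,[0,0,0],[0,0,0]],[0,[0,0,0],[0,0,0]]]'; python3 shift.py '[[0,[0,0,0.03],[0,0,0]],[0,[0,0,0.04],[0,0,0]],[0,[0,0,0.025],[0,0,0]],[0,[0,0,0.012],[0,0,0]],[0,[0,0,0.006],[0,0,0]]]'; python3 shift.py '[[0,[0,0,0.002],[0,0,0]],[0,[0,0,0],[0,0,0]],[0,[0,0,0],[0,0,0]]]'
```

```text
time: 22.62
tool_pos: [0.5121, -0.2605, 0.1712]
tool_rot: [-0.0, -0.0, 1.0, 0.001]
contact_force: [-0.1, -0.2, -2.0]
gripper_width: 0.185
grasp_force: 58.0
time: 23.25
tool_pos: [0.5126, -0.261, 0.0588]
tool_rot: [0.0, -0.001, 1.0, 0.0]
contact_force: [1.1, 0.1, -1.3]
gripper_width: 0.185
grasp_force: 58.1
time: 23.62
tool_pos: [0.513, -0.262, 0.0577]
tool_rot: [0.001, -0.0, 1.0, -0.0]
contact_force: [-0.0, 1.1, -1.4]
gripper_width: 0.182
grasp_force: 57.9
```

```bash
python3 shift.py '[[0,[0,0,0.001],[0,0,0]],[0,[0,0,0.001],[0,0,0]],[0,[0,0,0],[0,0,0]]]'; python3 shift.py '[[0.6,[0,0,0],[0,0,0]],[0.6,[0,0,0],[0,0,0]],[0.6,[0,0,0],[0,0,0]],[0.6,[0,0,-0.04],[0,0,0]],[0.6,[0,0,-0.06],[0,0,0]]]'; python3 shift.py '[[0.8,[0,0,-0.04],[0,0,0]],[0.8,[-0.0217,0.053,0],[0,0,0]],[0.8,[-0.0217,0.053,0],[0,0,0]],[0.8,[-0.0217,0.053,0],[0,0,0]],[0.8,[0,0,0],[0,0,0]]]'; python3 shift.py '[[0.8,[0,0,0],[0,0,0]],[0.8,[0,0,0],[0,0,0]]]';python3 - <<'E'
from h import *
print(manip.state()["tool_pos"])
im=eyes.grab_frame("wrist");cv2.imwrite("pics/w4.png",im[:,:,::-1]);np.save("w4.npy",eyes.camera_params("wrist"),allow_pickle=True)
E
```

```text
time: 24.0
tool_pos: [0.5133, -0.2624, 0.0575]
tool_rot: [0.0, -0.0, 1.0, -0.0]
contact_force: [-4.2, 1.1, 9.7]
gripper_width: 0.183
grasp_force: 59.6
time: 24.62
tool_pos: [0.5108, -0.2605, 0.1529]
tool_rot: [-0.003, -0.0, 1.0, 0.002]
contact_force: [1.3, -1.0, 0.2]
gripper_width: 0.597
grasp_force: 0.0
time: 25.25
tool_pos: [0.5782, -0.0993, 0.1945]
tool_rot: [-0.0, -0.003, 1.0, 0.0]
contact_force: [-0.7, -0.2, 0.6]
gripper_width: 0.804
grasp_force: 0.0
time: 25.5
tool_pos: [0.5771, -0.1038, 0.1946]
tool_rot: [-0.0, 0.0, 1.0, -0.0]
contact_force: [-0.8, 0.4, -0.3]
gripper_width: 0.801
grasp_force: 0.0
[ 0.57707518 -0.10375325  0.19458455]
```

View pics/w4.png

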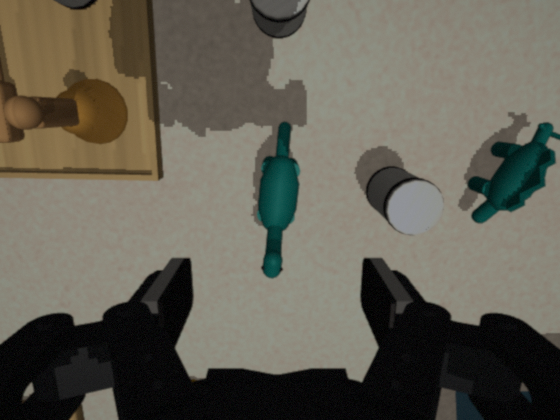

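The bell stands in the tray and the mallet's grip block shows beside it. The longneck's head is at (272,265), its tail at (285,125) and its torso at (278,193).

```bash
python3 - <<'E'
from h import *
cp=np.load("w4.npy",allow_pickle=True).item()
h=plane(cp,[(272,265)],.078)[0];t=plane(cp,[(285,127)],.035)[0];c=plane(cp,[(278,193)],.052)[0]
print(h,t,c,np.degrees(np.arctan2(h[1]-t[1],h[0]-t[0])),np.hypot(*(h-t)[:2]))
im=cv2.imread("pics/w4.png");H=cv2.cvtColor(im,cv2.COLOR_BGR2HSV);m=cv2.inRange(H,(70,90,12),(100,255,220))
for n,(a,b,c_,d) in dict(long=(240,110,310,280),plate=(455,115,560,235)).items():
    k=np.zeros_like(m);k[b:d,a:c_]=m[b:d,a:c_]
    o=cv2.morphologyEx(k,cv2.MORPH_OPEN,cv2.getStructuringElement(cv2.MORPH_ELLIPSE,(23,23)))
    p=plane(cp,np.argwhere(o)[:,::-1],.042)[:,:2];ev,V=np.linalg.eigh(np.cov(p.T));v=V[:,1]*np.sign(V[0,1]);print(n,p.mean(0).round(4),(p.max(0)-p.min(0)).round(3),np.degrees(np.arctan2(v[1],v[0])).round(1))
E
```

```text
[ 0.62675362 -0.10796786  0.078     ] [ 0.52499114 -0.09746491  0.035     ] [ 0.57589745 -0.10322555  0.052     ] -5.8926604856731934 0.10230305140550795
long [ 0.5779 -0.1031] [0.065 0.032] -5.6
plate [0.5639 0.0936] [0.057 0.051] -30.9
```

```bash
python3 shift.py '[[0.8,[0,0.001,0.04],[0,0,0.1]],[0.8,[0,0,0.05],[0,0,0]],[0.8,[0,0,0.05],[0,0,0]],[0.8,[0,0,0.022],[0,0,0]],[0.8,[0,0,0.0105],[0,0,0]]]' >/dev/null; python3 shift.py '[[0.8,[0,0,0],[0,0,0]],[0,[0,0,0],[0,0,0]],[0,[0,0,0],[0,0,0]],[0,[0,0,0],[0,0,0]],[0,[0,0,0],[0,0,0]]]';python3 shift.py '[[0,[0,0,0],[0,0,0]],[0,[0,0,-0.02],[0,0,0]],[0,[0,0,-0.05],[0,0,0]],[0,[0,0,-0.04],[0,0,0]],[0,[0,0,-0.01],[0,0,0]]]'; python3 shift.py '[[0,[0,0,0],[0,0,-0.18]],[0,[0,0,0],[0,0,-0.181]],[0,[0,0,0],[0,0,0]]]'
```

```text
time: 26.8
tool_pos: [0.5788, -0.102, 0.024]
tool_rot: [0.001, 0.05, 0.999, -0.0]
contact_force: [-0.9, -0.5, 5.2]
gripper_width: 0.371
grasp_force: 60.2
time: 27.42
tool_pos: [0.5794, -0.1021, 0.1469]
tool_rot: [0.003, 0.05, 0.999, -0.001]
contact_force: [0.1, -0.3, -0.8]
gripper_width: 0.362
grasp_force: 59.4
time: 27.8
tool_pos: [0.5765, -0.1013, 0.141]
tool_rot: [-0.001, -0.129, 0.992, 0.001]
contact_force: [-0.9, 0.9, -1.1]
gripper_width: 0.366
grasp_force: 59.4
```

```bash
python3 shift.py '[[0,[-0.0015,0.025,0],[0,0,0]],[0,[-0.0015,0.05,0],[0,0,0]],[0,[-0.0015,0.05,0],[0,0,0]],[0,[-0.0015,0.05,0],[0,0,0]],[0,[-0.0015,0.05,0],[0,0,0]]]' >/dev/null; python3 shift.py '[[0,[-0.0015,0.05,0],[0,0,0]],[0,[-0.0015,0.05,0],[0,0,0]],[0,[0,0.0376,0],[0,0,0]],[0,[0,0,0],[0,0,0]],[0,[0,0,0],[0,0,0]]]';python3 - <<'E'
from h import *
print(manip.state()["tool_pos"])
im=eyes.grab_frame("wrist");cv2.imwrite("pics/w5.png",im[:,:,::-1]);np.save("w5.npy",eyes.camera_params("wrist"),allow_pickle=True)
E
```

```text
time: 29.05
tool_pos: [0.4935, 0.2509, 0.1417]
tool_rot: [-0.001, -0.13, 0.992, -0.0]
contact_force: [0.2, 0.1, -0.8]
gripper_width: 0.365
grasp_force: 59.7
[0.49351658 0.25088727 0.14171578]
```

View pics/w5.png

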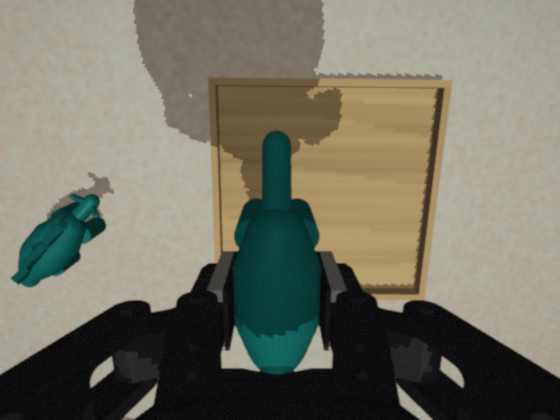

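```bash
python3 - <<'E'
from h import *
cp=np.load("w5.npy",allow_pickle=True).item()
P=plane(cp,[(210,80),(450,81),(424,299)],.016)[:,:2];print(P,(P[0]+P[2])/2,np.linalg.norm(P[1:]-P[:2],axis=1))
E
python3 shift.py '[[0,[0,0,0.03],[0,0,0]],[0,[0,0,0.04],[0,0,0]],[0,[0,0,0.025],[0,0,0]],[0,[0,0,0.012],[0,0,0]],[0,[0,0,0.006],[0,0,0]]]' >/dev/null; python3 shift.py '[[0,[0,0,0.002],[0,0,0]],[0,[0,0,0],[0,0,0]],[0,[0,0,0],[0,0,0]]]'
```

```text
[[0.422767   0.18306516]
 [0.38053917 0.3448785 ]
 [0.5436967  0.38787218]] [0.48323185 0.28546867] [0.16723261 0.16872711]
time: 30.1
tool_pos: [0.4951, 0.2515, 0.029]
tool_rot: [0.001, -0.13, 0.991, 0.0]
contact_force: [-1.3, -1.9, 6.1]
gripper_width: 0.368
grasp_force: 60.3
```

```bash
python3 shift.py '[[0.6,[0,0,0],[0,0,0]],[0.6,[0,0,0],[0,0,0]],[0.6,[0,0,0],[0,0,0]],[0.6,[0,0,-0.04],[0,0,0]],[0.6,[0,0,-0.06],[0,0,0]]]'; python3 shift.py '[[0.8,[0,0,-0.06],[0,0,0]],[0.8,[-0.0093,-0.0561,0],[0,0,0]],[0.8,[-0.0093,-0.0561,0],[0,0,0]],[0.8,[-0.0093,-0.0561,0],[0,0,0]],[0.8,[0,0,0],[0,0,0]]]' >/dev/null; python3 shift.py '[[0.8,[0,0,0],[0,0,0.1536]],[0.8,[0,0,0],[0,0,0.1536]],[0.8,[0,0,0],[0,0,0.1536]],[0.8,[0,0,0],[0,0,0.1536]],[0.8,[0,0,0],[0,0,0.1536]]]'; python3 shift.py '[[0.8,[0,0,0],[0,0,0]],[0.8,[0,0,0],[0,0,0]]]' >/dev/null;python3 - <<'E'
from h import *
print(manip.state()["tool_pos"],manip.state()["tool_rot"])
im=eyes.grab_frame("wrist");cv2.imwrite("pics/w6.png",im[:,:,::-1]);cp=eyes.camera_params("wrist");np.save("w6.npy",cp,allow_pickle=True)
H=cv2.cvtColor(im[:,:,::-1].copy(),cv2.COLOR_BGR2HSV);m=cv2.inRange(H,(70,90,12),(100,255,220))
m[:, :180]=0;m[:,370:]=0;m[300:]=0
n,l,s,c=cv2.connectedComponentsWithStats(m);i=1+np.argmax(s[1:,4]);m=np.uint8(l==i)*255;print(s[i],c[i])
o=cv2.morphologyEx(m,cv2.MORPH_OPEN,cv2.getStructuringElement(cv2.MORPH_ELLIPSE,(23,23)))
for q in(m,o):
    p=plane(cp,np.argwhere(q)[:,::-1],.038)[:,:2];ev,V=np.linalg.eigh(np.cov(p.T));v=V[:,1]*np.sign(V[0,1]);print(p.mean(0).round(4),np.degrees(np.arctan2(v[1],v[0])).round(1))
E
```

```text
time: 30.72
tool_pos: [0.4918, 0.2507, 0.1256]
tool_rot: [-0.003, -0.13, 0.991, -0.001]
contact_force: [0.3, 0.4, 1.1]
gripper_width: 0.597
grasp_force: 0.0
time: 31.98
tool_pos: [0.5637, 0.0972, 0.1869]
tool_rot: [-0.0, 0.252, 0.968, 0.0]
contact_force: [-0.3, -0.1, -0.2]
gripper_width: 0.799
grasp_force: 0.0
[0.56402603 0.09657534 0.18714199] [-1.53516505e-04  2.49089135e-01  9.68480551e-01  4.18371518e-05]
[ 261  132   38  111 2865] [279.89947644 188.11518325]
[0.5625 0.1001] -27.8
[0.5639 0.0993] -27.9
```

View pics/w6.png

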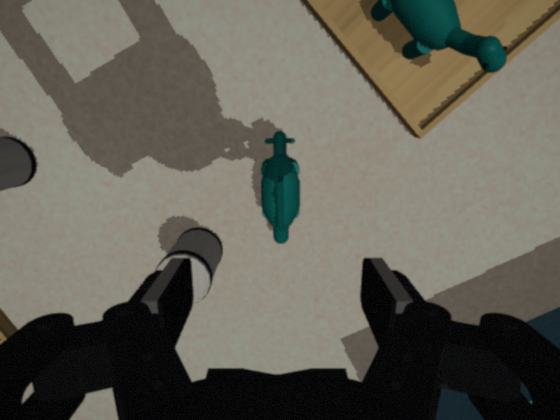

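```bash
python3 shift.py '[[0.8,[0,0.002,0.04],[0,0,0]],[0.8,[0,0,0.05],[0,0,0]],[0.8,[0,0,0.05],[0,0,0]],[0.8,[0,0,0.021],[0,0,0]],[0.8,[0,0,0.01],[0,0,0]]]' >/dev/null; python3 shift.py '[[0.8,[0,0,0],[0,0,0]],[0,[0,0,0],[0,0,0]],[0,[0,0,0],[0,0,0]],[0,[0,0,0],[0,0,0]],[0,[0,0,0],[0,0,0]]]';python3 shift.py '[[0,[0,0,0],[0,0,0]],[0,[0,0,-0.02],[0,0,0]],[0,[0,0,-0.05],[0,0,0]],[0,[0,0,-0.05],[0,0,0]],[0,[0,0,-0.02],[0,0,0]]]'; python3 shift.py '[[0,[0,0,0],[0,0,-0.1536]],[0,[0,0,0],[0,0,-0.1536]],[0,[0,0,0],[0,0,-0.1536]],[0,[0,0,0],[0,0,-0.1536]],[0,[0,0,0],[0,0,-0.1536]]]'; python3 shift.py '[[0,[0,0,0],[0,0,0]],[0,[0,0,0],[0,0,0]]]'
```

```text
time: 33.52
tool_pos: [0.5667, 0.0978, 0.0181]
tool_rot: [0.001, 0.25, 0.968, 0.0]
contact_force: [-0.9, 0.3, 6.3]
gripper_width: 0.362
grasp_force: 60.4
time: 34.15
tool_pos: [0.567, 0.0979, 0.161]
tool_rot: [0.003, 0.25, 0.968, 0.001]
contact_force: [0.2, 0.3, -0.7]
gripper_width: 0.365
grasp_force: 59.6
time: 34.78
tool_pos: [0.5643, 0.0977, 0.1551]
tool_rot: [-0.001, -0.133, 0.991, 0.0]
contact_force: [-0.6, 0.1, -0.3]
gripper_width: 0.364
grasp_force: 59.5
time: 35.02
tool_pos: [0.5648, 0.0977, 0.1557]
tool_rot: [-0.001, -0.129, 0.992, 0.0]
contact_force: [1.1, -0.5, -1.1]
gripper_width: 0.36
grasp_force: 59.6
```

```bash
python3 shift.py '[[0,[0.003,0.0221,0],[0,0,0]],[0,[0.006,0.05,0],[0,0,0]],[0,[0.006,0.05,0],[0,0,0]],[0,[0.006,0.05,0],[0,0,0]],[0,[0.006,0.05,0],[0,0,0]]]' >/dev/null; python3 shift.py '[[0,[0.002,0.02,0],[0,0,0]],[0,[0,0,0],[0,0,0]],[0,[0,0,0],[0,0,0]]]'; python3 shift.py '[[0,[0,0,0.035],[0,0,0]],[0,[0,0,0.045],[0,0,0]],[0,[0,0,0.033],[0,0,0]],[0,[0,0,0.014],[0,0,0]],[0,[0,0,0.006],[0,0,0]]]' >/dev/null; python3 shift.py '[[0,[0,0,0.002],[0,0,0]],[0,[0,0,0],[0,0,0]],[0,[0,0,0],[0,0,0]]]'
```

```text
time: 36.02
tool_pos: [0.4748, 0.3235, 0.1562]
tool_rot: [-0.0, -0.13, 0.992, -0.0]
contact_force: [1.1, -0.2, -2.0]
gripper_width: 0.363
grasp_force: 59.7
time: 37.02
tool_pos: [0.476, 0.3246, 0.023]
tool_rot: [0.002, -0.131, 0.991, 0.0]
contact_force: [0.5, -1.3, 4.9]
gripper_width: 0.363
grasp_force: 60.2
```

```bash
python3 shift.py '[[0.58,[0,0,0],[0,0,0]],[0.58,[0,0,0],[0,0,0]],[0.58,[0,0,0],[0,0,0]],[0.58,[0,0,-0.04],[0,0,0]],[0.58,[0,0,-0.06],[0,0,0]]]'; python3 shift.py '[[0.58,[0,0,-0.06],[0,0,0]],[0.58,[0.01,0.06,0],[0,0,0]],[0.58,[0.01,0.06,0],[0,0,0]],[0.58,[0.01,0.06,0],[0,0,0]],[0.58,[0.01,0.06,0],[0,0,0]]]'; python3 shift.py '[[0.58,[0.01,0.06,0],[0,0,0]],[0.58,[0,0,0],[0,0,0]],[0.58,[0,0,0],[0,0,0]]]'; python3 - <<'E'
from h import *
a=eyes.grab_frame("top")[130:330,100:490,::-1];b=eyes.grab_frame("scene")[80:300,130:470,::-1]
a=cv2.resize(a,(680,349));b=cv2.resize(b,(680,440))
cv2.imwrite("pics/end_t.png",cv2.convertScaleAbs(a,alpha=1.5));cv2.imwrite("pics/end_s.png",cv2.convertScaleAbs(b,alpha=1.2))
E
```

```text
time: 37.65
tool_pos: [0.4726, 0.3232, 0.1195]
tool_rot: [-0.003, -0.13, 0.991, -0.001]
contact_force: [1.0, 0.4, -0.2]
gripper_width: 0.582
grasp_force: 0.0
time: 38.28
tool_pos: [0.3728, 0.5472, 0.1811]
tool_rot: [0.0, -0.13, 0.991, -0.0]
contact_force: [0.2, -0.6, 0.4]
gripper_width: 0.581
grasp_force: 0.0
time: 38.65
tool_pos: [0.3485, 0.6007, 0.1807]
tool_rot: [-0.0, -0.131, 0.991, -0.001]
contact_force: [0.5, 0.3, -0.2]
gripper_width: 0.581
grasp_force: 0.0
```

View pics/end_t.png

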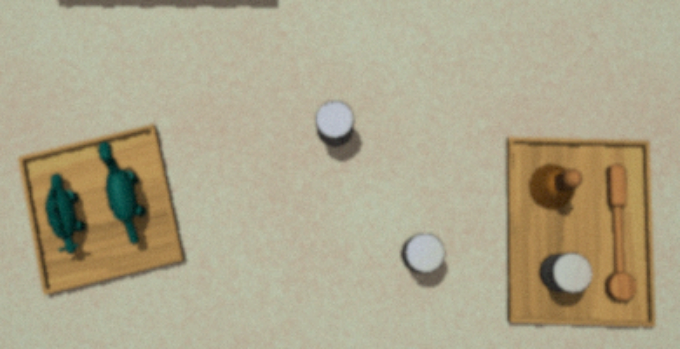

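View pics/end_s.png

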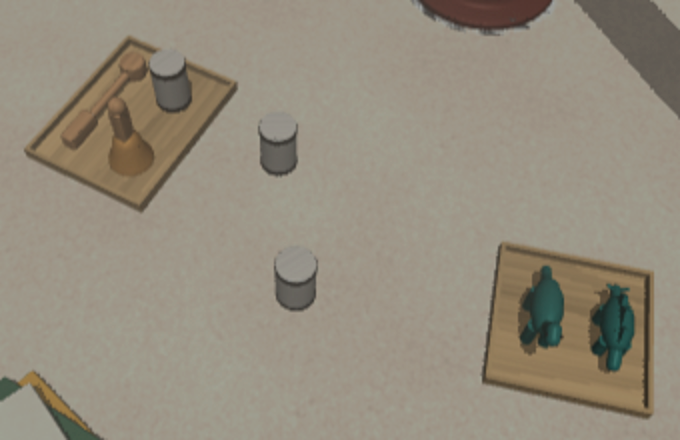

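Both pictures show the bell, mallet and shaker resting in the long tray and both dinosaurs upright in the square tray. The two empty shakers were never touched.

```bash
python3 -c "
from plant import manip, eyes
print(manip.job_done())"
```

```text
the job is handed in; nothing more can be done
None
```

I handed the job in at about 39 s, and the last pictures show both kits in place: the bell, mallet and filled shaker in the long tray, and both dinosaurs in the square tray. I lifted only the first shaker, because it felt about 2.5 N where an empty one would be about 0.5 N, and left the other two untouched; no verdict came back.

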